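# Pack up the case stove after roasting chestnuts

## Robot

A 6-joint arm with a two-finger parallel gripper is mounted at the origin on the work surface. World frame = base frame: x ahead of the robot, y to its left, z up, the work surface at z = 0. Lengths are in m, angles in rad, forces in N, time in s.
With the tool pointing down it reaches from about 0.35 to 0.85 m from the base axis. Payload 8.1 kg.
Tool frame: the origin (TCP) lies at the very end of the fingers, on their centre line; the grasp point (between the pads) lies robot.grip_point_offset behind it (robot.grip_point_offset is the distance from the TCP to the grasp point, in m); z points along the fingers, y is the line along which they close (so a half turn about z gives the same grasp; the last joint's range is limited). The gripper opens to 93 mm and grips with 3 to 60 N. Pads are 15 mm wide; open, the fingers measure 128 mm over their backs; the gripper's body (75 mm by 188 mm) begins 65 mm behind the grasp point.
Start: joints at [-1.206, 0.13, 1.488, -0, 1.523, -0.085], TCP at [0.261, -0.54, 0.219] pointing down, gripper open.
Joint ranges: [-2.96, 2.96], [-0.89, 2.26], [0.02, 2.5], [-1.34, 4.48], [0, 2.73], [-2.66, 2.66]. Speed limits (rad/s): [2.39, 2.39, 2.79, 3.14, 3.14, 3.14].

## Interface

Orientations are given as a rotation vector (axis times angle).
In Python, from plant import robot, eyes gives the robot as it stands. The module is installed in compiled form; this text tells all that it offers.
- The arm moves only by the tool apply_moves, never from a script. Its argument "steps" is one flat list of numbers, 7 for each row, row after row: the shift along the tool's x, y, z in units of 30 mm (1.0 is 30 mm), then the turn, a rotation vector about the tool's x, y, z in units of 6 degrees (1.0 is 6 degrees), then the opening in per cent of the stroke, from 0 (shut) to 100 (fully open). In form: [dx, dy, dz, ax, ay, az, fingers, dx, dy, dz, ax, ay, az, fingers, ...]. A call has 1 to 12 rows; each row shifts and turns the commanded pose from where the row before left it, along the tool's axes as they then stand; what a row does not reach is not made up. A row lasts 1/12 s, in which the tool goes at most 41.7 mm and 7.16 degrees, less where a joint would pass 70% of its speed; a pose out of reach is approached as far as the arm can. A call is refused whole if a number of a shift passes 1 or a number of a turn 1, either way. A call with a gripper value outside its range is refused whole. The fingers move at their own pace and stop on an object; "grip_force" is the grip in N (left out, the last holds). Time passes only in rows, so rows that do not move let the fingers close. It gives the time, the measured TCP pose, the force, the opening and the grip force at its end, in the units of the state.
- robot.read_state(): the state, without advancing time (a new reading comes with each control period).
- eyes.read_camera(name): name is "scene" or "top" or "wrist"; returns the picture (400x640x3 uint8, red, green, blue); there is no depth.
- eyes.calibration(name): a dict with "K" (3x3 intrinsics, pixels), "k1" (the pictures are not rectified: a ray, as slopes to the right and down, at radius r is drawn at 1 + k1 r^2 times it, then the intrinsics apply), "R" (3x3) and "t" (3): a world point X has camera coordinates R X + t. Camera axes: x right, y down, z forward; pixel columns grow to the right and rows downward; lengths in m; the calibration is good to about 2 mm. A picture is of the moment at which its call begins: read the wrist's pose just before it. calibration takes no time and is no camera call; for the wrist camera it gives the pose at the moment of the call.
- robot.close_job(): hands the job in; it is judged then, once.
Trained networks look in the newest picture that a camera, given by its name, has taken for a name from the list of things; names that differ only in an ending like _2 or _b are one class to them, and where a whole thing is asked for, a point or a joint stands for the part that bears it (a point fixed in the world has none). Each returns a list of dicts, best first, with "conf" (0 to 1); they miss things now and then, are a little off and sometimes report something else, mostly with a low value. They report only what shows in the picture. A call takes as long as a camera call.
- eyes.search_frame(camera, thing): "rect" ([left, top, width, height] in pixels, round what is visible of it).
- eyes.place_of(camera, thing): "xy" ([column, row] in pixels: a listed point, or the origin of a listed thing).
The state is a dict: "t": time; "q": joint angles; "dq": joint speeds; "joint_torque": joint torques, N m; "tool_pos": TCP position; "orientation": TCP orientation; "force": force on the tool from outside, world axes, zero at the start; "wrist_torque": the same for the moment, N m; "opening": finger opening in m; "gripper_force": force on a finger pad.
Only numpy, scipy, OpenCV 4.12 (cv2) and the standard library are available. Lean on these libraries where they do the work, as an engineer would, in place of code of your own. Each camera call takes 0.05 s, during which the arm holds its last target. There are 200 camera calls.

## Task

Pack up the portable gas stove: push the windscreen that still stands up down flat onto the pan support, and only then push the lid over and down until it is fully shut, moving it steadily so that it does not slam. Last, press the small steel catch on the lid's front edge down flat against the front of the stove, and finish clear of everything. Leave the stove where it is, and leave the mug and the gas cartridge standing where they are.

Things in the scene. Friction and masses are not known exactly. Their poses are not given: they have to be found in the camera images.
- stove: dark green sheet-metal case stove with one burner, loose on the table on rubber feet, 2.6 kg. Base 320 mm (its x) by 250 mm (its y), rim 75 mm above the table. Origin: centre of the underside, on the table. x runs along the lid hinge, y from the front (black gas knob, carrying handle) to the back (lid hinge), z up. The wire pan support inside lies 60 mm above the table
- lid (a joint): lid angle, rad: 0 = fully shut on the rim, pi/2 = straight up, 1.6 to 1.9 at the start (leaning back); stop at 2.15. Green lid 320 mm wide along the hinge, 250 mm from hinge to free edge, with a skirt, its outer skin 22 mm off the plane through the hinge; about 0.4 kg. Stiff hinge: it stays where it is left, and 2 to 4 N at the free edge swings it over (less as it nears shut)
- lid_hinge (a point): middle of the lid's hinge line, at the back rim of the stove: in the stove's frame at (0, +125, 75) mm; the hinge runs along the stove's x. The lid closes towards the stove's -y
- lid_edge (a point): middle of the lid's free edge, on its outer skin: 250 mm from the hinge, 22 mm out from the plane through the hinge. When shut it lies at (0, -125, 97) mm in the stove's frame. The lid's outer skin looks outwards (stove's +y) when it stands up and up when it is shut
- screen (a joint): angle of the steel windscreen at the stove's -x end (nearer the robot), rad: 0 = folded flat inwards over the pan support, pi/2 = upright, 1.25 to 1.62 at the start; stop at 1.65. Sheet 200 mm wide (along the stove's y, centred), 135 mm from hinge to free edge, 3 mm thick. Stiff hinge: it stays where it is left, 1 to 2 N near the free edge folds it. Upright, it stops the lid from closing
- screen_hinge (a point): middle of the windscreen's hinge line, just inside the rim: in the stove's frame at (-150, 0, 66) mm; the hinge runs along the stove's y. The screen folds towards the stove's +x
- screen_edge (a point): middle of the windscreen's free edge, 135 mm from its hinge; when folded flat it lies at (-15, 0, 66) mm in the stove's frame
- screen_far (a joint): angle of the same kind of windscreen at the stove's +x end; it is already folded flat (0) and stays so
- mug: white mug, 80 mm wide, 90 mm high, with a handle; origin at the centre of its underside. It stands about 300 mm from the stove's centre, either off the corner between the stove's front and the upright windscreen or behind the lid; not to be moved
- cartridge: blue and white gas cartridge, 89 mm wide, 74 mm high with its valve; origin at the centre of its underside; stands in the other of the mug's two places, not to be moved
- catch (a joint): angle of the catch, a steel flap hinged on the lid's front edge, rad: 0 = folded down flat against the front of the shut stove, pi/2 = sticking straight out from the lid's edge; 1.1 to 1.5 at the start, stop at 1.8. Flap 34 mm wide (along the stove's x, centred), 36 mm long, 3 mm thick, with a rolled tip. Stiff hinge: it stays where it is left, about 1 N folds it
- catch_tip (a point): middle of the catch's free end. With the lid shut, the catch's hinge lies along the stove's x at (0, -126, 87) mm in the stove's frame, the open flap sticks out towards the stove's -y, and folded down its tip lies at (0, -130, 51) mm. Beside it on the stove's front are the carrying handle, x = 45 to 145 mm, and the gas knob, x = -100 mm

How it is judged:
By the outcome, as a careful person would: the job done as asked, in the order asked, and still so for the second after the job is handed in, with the robot touching nothing.
It also fails if it takes over 70 s, if anything falls off the work surface, if the arm or the gripper's body presses on something with over 40 N, if the wrist force passes 120 N, or if a joint passes its speed limit or range.

## Working session

There is one attempt and no reset: what is moved stays moved. The work goes in short steps, Python scripts to look and compute and a tool call to move; the robot and the scene stay as the last step left them, time stands still between calls to the robot, and variables do not carry over. Pictures are saved under pics/ and viewed, at most 10 in all, crops included, and the job is handed in when it is done.

Besides the shell and the picture viewer there is one more tool, called after ">>>" as name(argument=value, ...), one argument or row to a line, values as JSON. apply_moves: Moves the arm, as the interface text tells. Its arguments: {"type":"object","properties":{"steps":{"type":"array"},"grip_force":{"type":"number"}},"required":["steps"]}

```bash
mkdir -p pics; cat > h.py <<'E'
import numpy as np, cv2, json
from plant import robot, eyes
from scipy.optimize import least_squares
from scipy.spatial.transform import Rotation as Ro
def proj(c,X):
    p=(c["R"]@np.atleast_2d(X).T).T+np.ravel(c["t"]); s=p[:,:2]/p[:,2:]
    s=s*(1+c["k1"]*(s**2).sum(1,keepdims=True)); K=np.array(c["K"])
    return np.c_[s,np.ones(len(s))]@K[:2].T
def save(cam,name):
    im=eyes.read_camera(cam); cv2.imwrite(f"pics/{name}.png",im[:,:,::-1]); return im
E
python3 - <<'E'
from h import *
print(robot.read_state()); print(robot.grip_point_offset)
d={}
for c in("scene","top"):
    save(c,c+"0")
    cal=eyes.calibration(c); print(c,cal)
    for t in("stove","lid_hinge","lid_edge","screen_hinge","screen_edge","mug","cartridge","catch_tip"):
        r=eyes.place_of(c,t); print(t,[(np.round(a["xy"]).tolist(),round(a["conf"],2)) for a in r[:2]])
        d[c+":"+t]=[(list(map(float,a["xy"])),float(a["conf"])) for a in r[:2]]
json.dump(d,open("d.json","w"))
E
```

```text
{'t': 0.0, 'q': array([-1.20638812e+00,  1.31172446e-01,  1.48927769e+00,  1.59689451e-05,
        1.52299300e+00, -8.53973610e-02]), 'dq': array([ 1.00350074e-03,  1.10555483e-03,  9.63511380e-04, -2.33724247e-04,
       -4.73880790e-04,  5.17123579e-05]), 'joint_torque': array([ 2.34632198e-04, -5.59821510e+01, -4.91770542e+01,  7.69874454e-02,
        3.49554105e-02, -1.57775112e-04]), 'tool_pos': array([ 0.26069744, -0.53977163,  0.21758159]), 'orientation': array([-3.06068587e+00, -7.00201232e-01,  3.79158069e-04]), 'force': array([-0.23272933, -0.36965602,  0.90848266]), 'wrist_torque': array([-0.01827173, -0.04719248,  0.04417635]), 'gripper_force': 0.0, 'opening': 0.09294451168126337}
0.0188
scene {'K': array([[397.55994107,   0.        , 321.57638501],
       [  0.        , 397.55994107, 192.62340712],
       [  0.        ,   0.        ,   1.        ]]), 'k1': 0.016444467328618456, 'R': array([[-0.25229716,  0.96756098, -0.01311095],
       [ 0.6944925 ,  0.1716248 , -0.69873106],
       [-0.67381474, -0.18539332, -0.71526429]]), 't': array([ 0.08255213, -0.32272802,  1.3995
[... 296 characters left out ...]
, 0.5)]
top {'K': array([[478.6426088 ,   0.        , 322.06598536],
       [  0.        , 478.6426088 , 200.0510946 ],
       [  0.        ,   0.        ,   1.        ]]), 'k1': -0.023546320841815988, 'R': array([[ 0.01952311, -0.99978157, -0.00746065],
       [-0.99695661, -0.01890356, -0.07563189],
       [ 0.07547433,  0.00891452, -0.9971079 ]]), 't': array([0.04984044, 0.58778677, 1.31944128])}
stove [([339.0, 184.0], 0.95)]
lid_hinge [([297.0, 198.0], 0.64)]
lid_edge [([273.0, 192.0], 0.93)]
screen_hinge [([355.0, 240.0], 0.57)]
screen_edge [([355.0, 226.0], 0.89), ([273.0, 194.0], 0.19)]
mug [([246.0, 243.0], 0.78)]
cartridge [([422.0, 226.0], 0.87)]
catch_tip [([276.0, 192.0], 0.64)]
```

```bash
cat >> h.py <<'E'
def pts(s,lid,scr,cat=1.3):
    # stove x,y,yaw -> dict of world points
    c,n=np.cos(lid),np.sin(lid)
    le=np.array([0,.125-.25*c-.022*-n*1.0,.075+.25*n+.022*c])
    P=dict(stove=[0,0,0],lid_hinge=[0,.125,.075],lid_edge=le,screen_hinge=[-.15,0,.066],
      screen_edge=[-.15+.135*np.cos(scr),0,.066+.135*np.sin(scr)])
    u=np.array([0,-c,n]); w=np.array([0,n,c]) # u hinge->edge, w outward
    P["catch_tip"]=np.array([0,.125,.075])+.251*u+.012*w+.036*(np.sin(cat)*u-np.cos(cat)*w)
    return {k:toW(s,v) for k,v in P.items()}
def toW(s,p):
    c,n=np.cos(s[2]),np.sin(s[2]); p=np.asarray(p,float)
    return np.array([s[0]+c*p[0]-n*p[1],s[1]+n*p[0]+c*p[1],p[2]])
E
python3 - <<'E'
from h import *
d=json.load(open("d.json")); C={c:eyes.calibration(c) for c in("scene","top")}
def res(v):
    P=pts(v[:3],v[3],v[4],v[5]); r=[]
    for k,o in d.items():
        c,t=k.split(":")
        if t in P and o: r+=list((proj(C[c],P[t])[0]-o[0][0])*o[0][1])
    r+=[(v[3]-1.75)*10,(v[4]-1.43)*10,(v[5]-1.3)*10]
    return r
best=None
for yaw in np.arange(-3,3.2,.5):
    f=least_squares(res,[.6,0,yaw,1.75,1.4,1.3],loss="soft_l1",f_scale=3)
    if best is None or f.cost<best.cost: best=f
print(best.x,best.cost,np.round(res(best.x),1))
for t in("mug","cartridge"):
    f=least_squares(lambda v:np.ravel([proj(C[c],[v[0],v[1],0])[0]-d[c+":"+t][0][0] for c in C]),[.5,0]); print(t,f.x,f.cost)
a=cv2.imread("pics/scene0.png");b=cv2.imread("pics/top0.png")
cv2.imwrite("pics/both.png",cv2.resize(np.vstack([a[40:340,100:540],b[40:340,100:540]]),None,fx=1,fy=1))
E
```

```text
[0.62426261 0.01106204 0.32417553 1.63473621 1.32561327 1.3784454 ] 26.65383699753029 [ 0.2  1.8  1.7  1.4 -0.5  3.9  1.5 -0.2  0.7  2.   1.2  3.7 -0.6  0.5
 -0.2  2.7  1.4 -0.8  1.6 -0.3  1.2 -0.1 -1.2 -1.   0.8]
mug [0.46426467 0.27154879] 1.318022839318139
cartridge [ 0.52093917 -0.2240075 ] 0.18563272346335252
```

View pics/both.png

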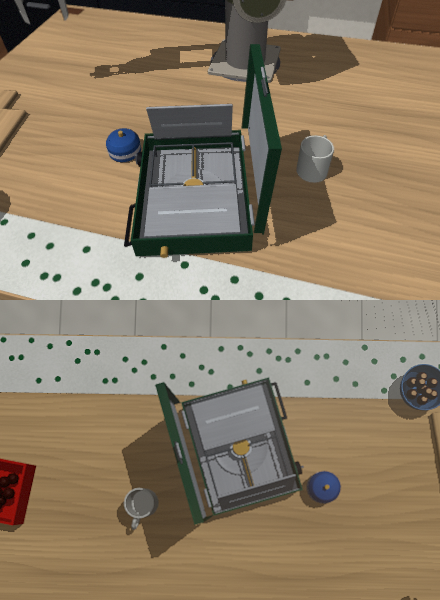

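The pictures show the stove with the near screen up (scene about 290,160) and the lid upright. The mug is behind the lid and the cartridge is off the front corner. I'll move to a staging pose outside the screen.

```bash
cat >> h.py <<'E'
S=[.6243,.0111,.3242]
def go(target,S=S,quiet=False):
    """target in stove frame; prints shift in tool units, turn to stove-aligned, and present stove-frame TCP"""
    st=robot.read_state(); R=Ro.from_rotvec(st["orientation"]); p=st["tool_pos"]
    y=np.array([-np.sin(S[2]),np.cos(S[2]),0]);x=np.array([np.cos(S[2]),np.sin(S[2]),0])
    G=Ro.from_matrix(np.c_[y,x,[0,0,-1]])
    d=toW(S,target)-p
    print("units",np.round(R.inv().apply(d)/.03,2),"turn6",np.round((R.inv()*G).as_rotvec()/np.radians(6),2))
    r=p-[S[0],S[1],0]; print("stove tcp mm",np.round(1000*np.array([r@x,r@y,p[2]]),1),"F",np.round(st["force"],1),"t",round(st["t"],2))
E
python3 -c "
from h import *
go([-.21,-.02,.25])"
```

```text
units [ 11.87 -11.5   -1.05] turn6 [ -0.    0.  -13.8]
stove tcp mm [-520.2 -406.9  218.7] F [-0.4  0.3  0.4] t 0.9
```

>>> apply_moves(
  steps=[0.5, -0.5, -0.1, 0, 0, 0, 0, 0.9, -0.9, -0.1, 0, 0, 0, 0, 0.9, -0.9, -0.1, 0, 0, 0, 0, 0.9, -0.9, -0.1, 0, 0, 0, 0, 0.9, -0.9, -0.1, 0, 0, 0, 0, 0.9, -0.9, -0.1, 0, 0, 0, 0, 0.9, -0.9, -0.1, 0, 0, 0, 0, 0.9, -0.9, -0.1, 0, 0, 0, 0, 0.9, -0.9, -0.1, 0, 0, 0, 0, 0.9, -0.9, -0.1, 0, 0, 0, 0, 0.9, -0.9, -0.1, 0, 0, 0, 0, 0.9, -0.9, 0, 0, 0, 0, 0],
)

```text
t: 1.9
tool_pos: [0.4067, -0.1221, 0.2527]
orientation: [3.061, 0.7, 0.003]
force: [0.8, -0.5, 0.3]
opening: 0.0172
gripper_force: 0.0
```

>>> apply_moves(
  steps=[0.8, -0.6, 0, 0, 0, -1, 0, 0.7, -0.5, 0, 0, 0, -1, 0, 0, 0, 0, 0, 0, -1, 0, 0, 0, 0, 0, 0, -1, 0, 0, 0, 0, 0, 0, -1, 0, 0, 0, 0, 0, 0, -1, 0, 0, 0, 0, 0, 0, -1, 0, 0, 0, 0, 0, 0, -1, 0, 0, 0, 0, 0, 0, -1, 0, 0, 0, 0, 0, 0, -1, 0, 0, 0, 0, 0, 0, -1, 0, 0, 0, 0, 0, 0, -1, 0],
)

```text
t: 2.9
tool_pos: [0.43, -0.0732, 0.2518]
orientation: [2.059, 2.372, 0.0]
force: [0.7, 0.3, -0.1]
opening: 0.0004
gripper_force: 0.0
```

```bash
python3 - <<'E'
from h import *
go([-.185,-.02,.155])
a=save("wrist","w1")
c=eyes.calibration("wrist")
P=pts(S,1.635,1.326,1.378)
for t in("screen_hinge","screen_edge","lid_edge","lid_hinge","stove"):
    r=eyes.place_of("wrist",t); print(t,[(np.round(x["xy"]),round(x["conf"],2)) for x in r[:2]],"exp",np.round(proj(c,P[t])[0]))
E
```

```text
units [0.09 0.87 3.23] turn6 [ 0.    0.   -1.75]
stove tcp mm [-211.1  -18.   251.8] F [ 0.7  0.3 -0.1] t 2.9
screen_hinge [(array([376., 157.]), 0.9)] exp [376. 157.]
screen_edge [(array([452., 172.]), 0.7), (array([516.,   8.]), 0.16)] exp [451. 172.]
lid_edge [] exp [1361. -765.]
lid_hinge [(array([513.,   4.]), 0.93), (array([449., 171.]), 0.72)] exp [515.   2.]
stove [(array([481., 132.]), 0.93)] exp [484. 131.]
```

View pics/w1.png

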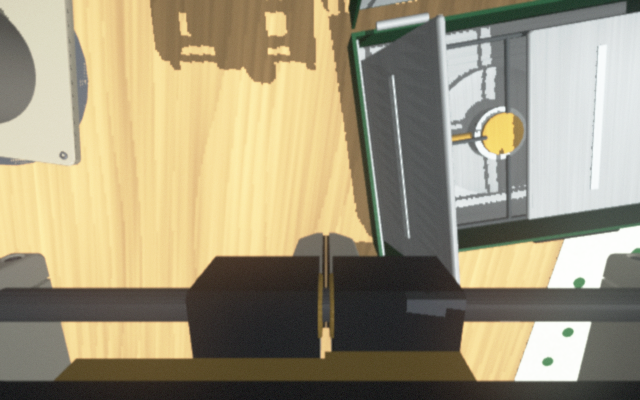

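>>> apply_moves(
  steps=[0, 0, 0, 0, 0, -1, 0, 0, 0, 0, 0, 0, -0.75, 0, 0, 0.29, 0.9, 0, 0, 0, 0, 0, 0.29, 0.9, 0, 0, 0, 0, 0, 0.29, 0.9, 0, 0, 0, 0, 0, 0.5, 0, 0, 0, 0, 0, 0, 0.5, 0, 0, 0, 0, 0, 0, 0.4, 0, 0, 0, 0, 0, 0, 0.37, 0.15, 0, 0, 0, 0, 0, 0.37, 0.15, 0, 0, 0, 0, 0, 0.37, 0.15, 0, 0, 0, 0],
)

```text
t: 4.12
tool_pos: [0.5267, -0.0414, 0.1569]
orientation: [-1.843, -2.544, 0.001]
force: [-0.5, -0.8, 0.4]
opening: 0.0005
gripper_force: 0.5
```

```bash
python3 - <<'E'
from h import *
go([-.0844,-.02,.138])
save("scene","s1")
c=eyes.calibration("scene"); 
r=eyes.place_of("scene","screen_edge"); print([(np.round(x["xy"]),round(x["conf"],2)) for x in r[:2]])
for th in(1.3,1.1,1.,.9,.8): print(th,proj(c,pts(S,1.6,th)["screen_edge"])[0])
E
```

```text
units [-0.04  0.83  0.63] turn6 [-0.    0.   -0.07]
stove tcp mm [-109.2  -18.7  156.9] F [-0.5 -0.8  0.4] t 4.12
[(array([288., 160.]), 0.66)]
1.3 [289.1652112  146.83779717]
1.1 [289.608987   157.17268276]
1.0 [289.88616588 162.78860548]
0.9 [290.19563887 168.60227122]
0.8 [290.53313964 174.5310952 ]
```

Screen is following at about 1.05 rad. Continue folding.

>>> apply_moves(
  steps=[0, 0.28, 0.21, 0, 0, 0, 0, 0, 0.28, 0.21, 0, 0, 0, 0, 0, 0.28, 0.21, 0, 0, 0, 0, 0, 0.2, 0.31, 0, 0, 0, 0, 0, 0.2, 0.31, 0, 0, 0, 0, 0, 0.2, 0.31, 0, 0, 0, 0, 0, 0.12, 0.35, 0, 0, 0, 0, 0, 0.12, 0.35, 0, 0, 0, 0, 0, 0.04, 0.34, 0, 0, 0, 0, 0, 0.03, 0.34, 0, 0, 0, 0, 0, 0, 0.12, 0, 0, 0, 0, 0, 0, 0, 0, 0, 0, 0],
)

```text
t: 5.22
tool_pos: [0.5761, -0.025, 0.0675]
orientation: [-1.84, -2.546, 0.0]
force: [-11.7, 1.5, 23.7]
opening: 0.0006
gripper_force: 11.3
```

```bash
python3 - <<'E'
from h import *
go([-.0575,-.02,.064])
save("scene","s2")
c=eyes.calibration("scene"); 
r=eyes.place_of("scene","screen_edge"); print([(np.round(x["xy"]),round(x["conf"],2)) for x in r[:2]])
for th in(.2,.1,0): print(th,proj(c,pts(S,1.6,th)["screen_edge"])[0])
E
```

```text
units [-0.04 -0.01  0.12] turn6 [-0.   -0.   -0.05]
stove tcp mm [-57.2 -18.8  67.5] F [-11.7   1.5  23.7] t 5.22
[(array([294., 215.]), 0.62)]
0.2 [292.85483005 207.82480891]
0.1 [293.23969033 212.28846124]
0 [293.61008902 216.28355243]
```

>>> apply_moves(
  steps=[0, 0, -0.3, 0, 0, 0, 0, 0, 0, -0.9, 0, 0, 0, 0, 0, 0, -1, 0, 0, 0, 0, 0, 0, -1, 0, 0, 0, 0, 0, 0, -1, 0, 0, 0, 0, 0, 0, -1, 0, 0, 0, 0, 0, 0, -1, 0, 0, 0, 0, 0, 0, -1, 0, 0, 0, 0, 0, 0, -1, 0, 0, 0, 0, 0, 0, -1, 0, 0, 0, 0, 0, 0, -1, 0, 0, 0, 0, 0, 0, -1, 0, 0, 0, 0],
)

```text
t: 6.32
tool_pos: [0.5759, -0.025, 0.4021]
orientation: [-1.84, -2.545, 0.0]
force: [0.2, 1.3, -0.3]
opening: 0.0006
gripper_force: 0.0
```

```bash
python3 - <<'E'
from h import *
go([-.07,.225,.41])
for k in ("scene","top"):
    c=eyes.calibration(k); a=save(k,"l"+k)
    for t in("lid_edge","catch_tip","screen_edge","stove","lid_hinge"):
        r=eyes.place_of(k,t); print(k,t,[(np.round(x["xy"]),round(x["conf"],2)) for x in r[:2]],[ (th,np.round(proj(c,pts(S,th,0)[t])[0])) for th in ((1.6,1.7) if t[0] in "lc" else (1.6,))])
a=cv2.imread("pics/lscene.png");b=cv2.imread("pics/ltop.png")
cv2.imwrite("pics/both2.png",np.vstack([a[40:340,100:540],b[40:340,100:540]]))
E
```

```text
units [ 8.12 -0.46 -0.26] turn6 [-0.   -0.   -0.05]
stove tcp mm [-57.4 -18.8 402.1] F [ 0.2  1.3 -0.3] t 6.32
scene lid_edge [(array([367., 126.]), 0.6), (array([293., 175.]), 0.58)] [(1.6, array([367., 128.])), (1.7, array([380., 129.]))]
scene catch_tip [(array([345., 216.]), 0.31)] [(1.6, array([358., 112.])), (1.7, array([373., 112.]))]
scene screen_edge [(array([291., 213.]), 0.92)] [(1.6, array([294., 216.]))]
scene stove [(array([295., 238.]), 0.62)] [(1.6, array([295., 239.]))]
scene lid_hinge [(array([347., 213.]), 0.56)] [(1.6, array([347., 215.])), (1.7, array([347., 215.]))]
top lid_edge [(array([275., 193.]), 0.63)] [(1.6, array([277., 194.])), (1.7, array([266., 198.]))]
top catch_tip [(array([278., 190.]), 0.48)] [(1.6, array([283., 190.])), (1.7, array([271., 194.]))]
top screen_edge [(array([340., 190.]), 0.6)] [(1.6, array([342., 191.]))]
top stove [(array([339., 184.]), 0.7)] [(1.6, array([340., 188.]))]
top lid_hinge [(array([297., 198.]), 0.77)] [(1.6, array([297., 199.])), (1.7, array([297., 199.]))]
```

View pics/both2.png

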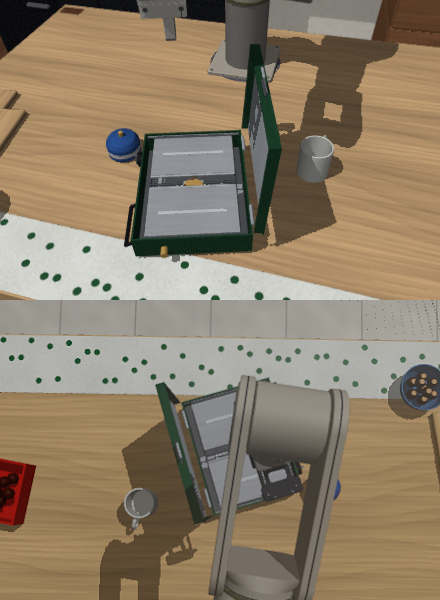

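The screen now lies flat and the stove hasn't moved. Next I'll go over and behind the lid.

>>> apply_moves(
  steps=[0.4, -0.05, -0.3, 0, 0, 0, 0, 0.8, -0.05, 0, 0, 0, 0, 0, 1, -0.05, 0, 0, 0, 0, 0, 1, -0.05, 0, 0, 0, 0, 0, 1, -0.05, 0, 0, 0, 0, 0, 1, -0.05, 0, 0, 0, 0, 0, 1, -0.05, 0, 0, 0, 0, 0, 1, -0.1, 0, 0, 0, 0, 0, 0.9, 0, 0, 0, 0, 0, 0, 0, 0, 1, 0, 0, 0, 0, 0, 0, 1, 0, 0, 0, 0, 0, 0, 1, 0, 0, 0, 0],
)

```text
t: 7.92
tool_pos: [0.4866, 0.203, 0.3208]
orientation: [1.837, 2.547, 0.004]
force: [0.1, -0.3, 0.0]
opening: 0.0008
gripper_force: 0.0
```

```bash
python3 - <<'E'
from h import *
go([-.07,.18,.31])
# path of TCP for lid: corner contact radius .235, outer skin +22mm, finger half-depth 7.5mm in y
prev=None
for th in (1.62,1.5,1.3,1.1,.9,.7,.5,.35,.2,.1,0):
    u=np.array([-np.cos(th),np.sin(th)]);w=np.array([np.sin(th),np.cos(th)])
    q=np.array([.125+.0075,.075])+.235*u+.022*w
    print(th,np.round(q*1000),"" if prev is None else np.round((q-prev)/.03*[1,-1],2)); prev=q
E
```

```text
units [-1.53 -0.02  0.36] turn6 [ 0.03 -0.   -0.03]
stove tcp mm [-69.3 225.8 320.8] F [ 0.1 -0.3  0. ] t 7.92
1.62 [166. 309.] 
1.5 [138. 311.] [-0.94 -0.08]
1.3 [ 91. 307.] [-1.57  0.12]
1.1 [ 46. 294.] [-1.51  0.43]
0.9 [  4. 273.] [-1.4   0.72]
0.7 [-33. 243.] [-1.22  0.98]
0.5 [-63. 207.] [-1.    1.21]
0.35 [-81. 176.] [-0.58  1.02]
0.2 [-93. 143.] [-0.42  1.1 ]
0.1 [-99. 120.] [-0.19  0.76]
0 [-102.   97.] [-0.11  0.78]
```

>>> apply_moves(
  steps=[-0.6, 0, 0.36, 0, 0, 0, 0, -0.5, 0, 0, 0, 0, 0, 0, -0.4, 0, 0, 0, 0, 0, 0, -0.3, 0, 0, 0, 0, 0, 0, -0.2, 0, 0, 0, 0, 0, 0, -0.31, 0, -0.02, 0, 0, 0, 0, -0.31, 0, -0.02, 0, 0, 0, 0, -0.31, 0, -0.02, 0, 0, 0, 0, -0.39, 0, 0.03, 0, 0, 0, 0, -0.39, 0, 0.03, 0, 0, 0, 0, -0.39, 0, 0.03, 0, 0, 0, 0, -0.39, 0, 0.03, 0, 0, 0, 0],
)

```text
t: 8.92
tool_pos: [0.5295, 0.0723, 0.3072]
orientation: [-1.841, -2.545, 0.001]
force: [-0.3, 2.5, -0.9]
opening: 0.0003
gripper_force: 1.1
```

```bash
python3 - <<'E'
from h import *
go([-.07,.046,.294])
for k in ("scene","top"):
    c=eyes.calibration(k); eyes.read_camera(k)
    for t in("lid_edge","stove","lid_hinge"):
        r=eyes.place_of(k,t); print(k,t,[(np.round(x["xy"]),round(x["conf"],2)) for x in r[:2]],[ (th,np.round(proj(c,pts(S,th,0)[t])[0])) for th in (1.4,1.3,1.2)])
E
```

```text
units [-1.41  0.02  0.44] turn6 [-0.01 -0.   -0.05]
stove tcp mm [-70.3  88.2 307.2] F [-0.3  2.5 -0.9] t 8.92
scene lid_edge [(array([324., 130.]), 0.89)] [(1.4, array([340., 129.])), (1.3, array([327., 131.])), (1.2, array([314., 134.]))]
scene stove [(array([295., 238.]), 0.61)] [(1.4, array([295., 239.])), (1.3, array([295., 239.])), (1.2, array([295., 239.]))]
scene lid_hinge [] [(1.4, array([347., 215.])), (1.3, array([347., 215.])), (1.2, array([347., 215.]))]
top lid_edge [] [(1.4, array([299., 187.])), (1.3, array([310., 184.])), (1.2, array([320., 181.]))]
top stove [] [(1.4, array([340., 188.])), (1.3, array([340., 188.])), (1.2, array([340., 188.]))]
top lid_hinge [] [(1.4, array([297., 199.])), (1.3, array([297., 199.])), (1.2, array([297., 199.]))]
```

>>> apply_moves(
  steps=[-0.36, 0, 0.11, 0, 0, 0, 0, -0.36, 0, 0.11, 0, 0, 0, 0, -0.36, 0, 0.11, 0, 0, 0, 0, -0.36, 0, 0.11, 0, 0, 0, 0, -0.35, 0, 0.18, 0, 0, 0, 0, -0.35, 0, 0.18, 0, 0, 0, 0, -0.35, 0, 0.18, 0, 0, 0, 0, -0.35, 0, 0.18, 0, 0, 0, 0, -0.3, 0, 0.245, 0, 0, 0, 0, -0.3, 0, 0.245, 0, 0, 0, 0, -0.3, 0, 0.245, 0, 0, 0, 0, -0.3, 0, 0.245, 0, 0, 0, 0],
)

```text
t: 10.32
tool_pos: [0.5674, -0.0423, 0.2425]
orientation: [-1.84, -2.546, 0.0]
force: [0.3, 1.0, -0.3]
opening: 0.0003
gripper_force: 0.4
```

```bash
python3 - <<'E'
from h import *
go([-.07,-.063,.207])
for k in ("scene",):
    c=eyes.calibration(k); eyes.read_camera(k)
    for t in("lid_edge","stove","catch_tip"):
        r=eyes.place_of(k,t); print(k,t,[(np.round(x["xy"]),round(x["conf"],2)) for x in r[:2]],[ (th,np.round(proj(c,pts(S,th,0)[t])[0])) for th in (.8,.7,.6)])
E
```

```text
units [-1.02  0.04  1.18] turn6 [-0.   -0.   -0.05]
stove tcp mm [-70.9 -32.5 242.5] F [ 0.3  1.  -0.3] t 10.32
scene lid_edge [(array([261., 159.]), 0.77)] [(0.8, array([270., 155.])), (0.7, array([262., 162.])), (0.6, array([254., 169.]))]
scene stove [] [(0.8, array([295., 239.])), (0.7, array([295., 239.])), (0.6, array([295., 239.]))]
scene catch_tip [(array([238., 156.]), 0.72)] [(0.8, array([249., 152.])), (0.7, array([241., 160.])), (0.6, array([234., 169.]))]
```

>>> apply_moves(
  steps=[-0.25, 0, 0.3, 0, 0, 0, 0, -0.25, 0, 0.3, 0, 0, 0, 0, -0.25, 0, 0.3, 0, 0, 0, 0, -0.25, 0, 0.3, 0, 0, 0, 0, -0.19, 0, 0.34, 0, 0, 0, 0, -0.19, 0, 0.34, 0, 0, 0, 0, -0.19, 0, 0.34, 0, 0, 0, 0, -0.1, 0, 0.27, 0, 0, 0, 0, -0.1, 0, 0.27, 0, 0, 0, 0, -0.1, 0, 0.27, 0, 0, 0, 0, -0.1, 0, 0.25, 0, 0, 0, 0],
)

```text
t: 11.43
tool_pos: [0.5859, -0.0977, 0.1443]
orientation: [-1.84, -2.546, -0.0]
force: [0.3, 0.5, 1.3]
opening: 0.0007
gripper_force: 0.1
```

>>> apply_moves(
  steps=[-0.05, 0, 0.18, 0, 0, 0, 0, -0.05, 0, 0.18, 0, 0, 0, 0, -0.05, 0, 0.18, 0, 0, 0, 0, -0.04, 0, 0.18, 0, 0, 0, 0, -0.02, 0, 0.16, 0, 0, 0, 0, -0.02, 0, 0.16, 0, 0, 0, 0, -0.02, 0, 0.15, 0, 0, 0, 0, -0.02, 0, 0.12, 0, 0, 0, 0, 0, 0, 0.12, 0, 0, 0, 0, 0, 0, 0.1, 0, 0, 0, 0, 0, 0, 0.05, 0, 0, 0, 0],
)

```text
t: 12.35
tool_pos: [0.5882, -0.1052, 0.0972]
orientation: [-1.84, -2.546, 0.0]
force: [-1.9, -0.3, 7.8]
opening: 0.0001
gripper_force: 5.0
```

```bash
python3 - <<'E'
from h import *
go([-.07,-.102,.097])
for k in ("scene",):
    c=eyes.calibration(k); save(k,"s5")
    for t in("lid_edge","stove","catch_tip","lid_hinge"):
        r=eyes.place_of(k,t); print(k,t,[(np.round(x["xy"]),round(x["conf"],2)) for x in r[:2]],[ (th,np.round(proj(c,pts(S,th,0)[t])[0])) for th in (.1,0)])
cv2.imwrite("pics/s5c.png",cv2.imread("pics/s5.png")[60:320,150:500])
E
```

```text
units [-0.11  0.04  0.01] turn6 [-0.   -0.   -0.05]
stove tcp mm [-71.3 -98.8  97.2] F [-1.9 -0.3  7.8] t 12.35
scene lid_edge [(array([237., 213.]), 0.64), (array([291., 176.]), 0.49)] [(0.1, array([237., 208.])), (0, array([238., 216.]))]
scene stove [(array([293., 235.]), 0.84)] [(0.1, array([295., 239.])), (0, array([295., 239.]))]
scene catch_tip [(array([222., 218.]), 0.69)] [(0.1, array([222., 214.])), (0, array([224., 222.]))]
scene lid_hinge [(array([346., 215.]), 0.92)] [(0.1, array([347., 215.])), (0, array([347., 215.]))]
```

View pics/s5c.png

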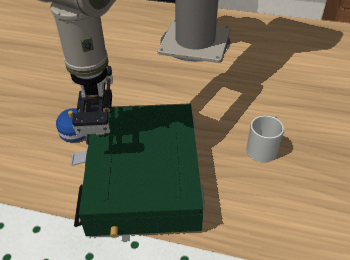

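>>> apply_moves(
  steps=[0, 0, 0.1, 0, 0, 0, 0, 0, 0, 0, 0, 0, 0, 0, 0, 0, -0.3, 0, 0, 0, 0, 0, 0, -0.9, 0, 0, 0, 0, -0.4, 0.5, -0.3, 0, 0, 0, 0, -0.4, 0.6, 0, 0, 0, 0, 0, -0.4, 0.6, 0, 0, 0, 0, 0, -0.3, 0.6, 0, 0, 0, 0, 0, -0.2, 0.1, 0, 0, 0, 0, 0, 0, 0, 0, 0, 0, 0, 0],
)

```text
t: 13.43
tool_pos: [0.6733, -0.1319, 0.1394]
orientation: [1.841, 2.546, -0.0]
force: [0.4, -0.2, 0.5]
opening: 0.0004
gripper_force: 0.0
```

```bash
python3 - <<'E'
from h import *
go([0,-.15,.05])
for k in ("scene","wrist"):
    c=eyes.calibration(k); save(k,"c"+k)
    P=pts(S,0,0,1.3)
    for t in("lid_edge","catch_tip","stove","lid_hinge"):
        r=eyes.place_of(k,t); print(k,t,[(np.round(x["xy"]),round(x["conf"],2)) for x in r[:2]],np.round(proj(c,P[t])[0]))
    print([(a,np.round(proj(c,pts(S,0,0,a)["catch_tip"])[0])) for a in(1.1,1.5)])
    print("tcp px",proj(c,robot.read_state()["tool_pos"]))
E
```

```text
units [ 0.04 -0.03  2.98] turn6 [-0.    0.   -0.05]
stove tcp mm [   0.9 -151.2  139.4] F [ 0.4 -0.2  0.5] t 13.43
scene lid_edge [(array([238., 214.]), 0.63)] [238. 216.]
scene catch_tip [(array([220., 217.]), 0.53)] [224. 222.]
scene stove [(array([297., 236.]), 0.78)] [295. 239.]
scene lid_hinge [(array([348., 215.]), 0.97)] [347. 215.]
[(1.1, array([225., 224.])), (1.5, array([222., 220.]))]
tcp px [[223.12102138 203.49432352]]
wrist lid_edge [(array([317., 192.]), 0.93)] [324. 188.]
wrist catch_tip [(array([318., 231.]), 0.55)] [324. 228.]
wrist stove [(array([320.,  28.]), 0.73), (array([151., 231.]), 0.61)] [324.  23.]
wrist lid_hinge [] [ 321. -277.]
[(1.1, array([324., 222.])), (1.5, array([324., 233.]))]
tcp px [[324.47924967 248.18096727]]
```

View pics/cwrist.png

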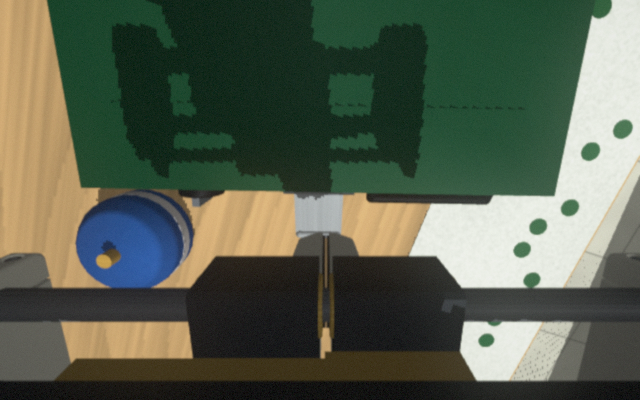

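Catch seen at (318,215), finger tips at (325,245); the flap is under the fingers, a few mm to the left. Correct and press down.

>>> apply_moves(
  steps=[-0.1, -0.17, 0.4, 0, 0, 0, 0, 0, 0, 0.5, 0, 0, 0, 0, 0, 0, 0.4, 0, 0, 0, 0, 0, 0, 0.3, 0, 0, 0, 0, 0, 0, 0.25, 0, 0, 0, 0, 0, 0, 0.25, 0, 0, 0, 0, 0, 0, 0.2, 0, 0, 0, 0, 0, 0, 0.2, 0, 0, 0, 0, 0, 0, 0.2, 0, 0, 0, 0, 0, 0, 0, 0, 0, 0, 0],
)

```text
t: 14.77
tool_pos: [0.6689, -0.1347, 0.0581]
orientation: [-1.84, -2.545, -0.001]
force: [-0.7, 1.4, 0.5]
opening: 0.0003
gripper_force: 0.5
```

```bash
python3 - <<'E'
from h import *
go([-.004,-.142,.055])
c=eyes.calibration("scene"); a=save("scene","p1")
cv2.imwrite("pics/p1c.png",cv2.resize(a[150:290,150:330,::-1],None,fx=4,fy=4,interpolation=2))
E
```

```text
units [0.35 0.   0.1 ] turn6 [ 0.   -0.01 -0.05]
stove tcp mm [  -4.2 -152.4   58.1] F [-0.7  1.4  0.5] t 14.77
```

View pics/p1c.png

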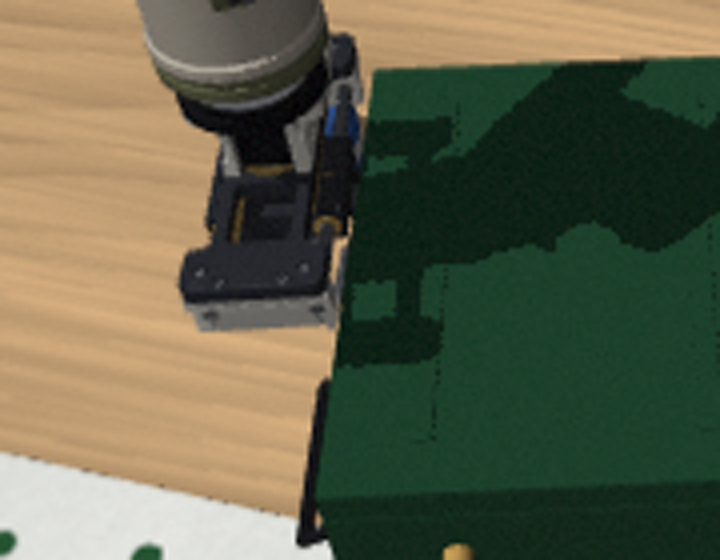

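>>> apply_moves(
  steps=[0.1, 0, 0.1, 0, 0, 0, 0, 0.1, 0, 0.1, 0, 0, 0, 0, 0.1, 0, 0, 0, 0, 0, 0, 0, 0, 0, 0, 0, 0, 0],
)

```text
t: 15.15
tool_pos: [0.6662, -0.1277, 0.0525]
orientation: [1.839, 2.544, -0.002]
force: [2.8, -4.5, -1.5]
opening: 0.0006
gripper_force: 2.3
```

```bash
python3 - <<'E'
from h import *
go([-.004,-.142,.052])
E
```

```text
units [0.1  0.02 0.02] turn6 [ 0.    0.02 -0.05]
stove tcp mm [  -4.5 -145.    52.5] F [ 2.8 -4.5 -1.5] t 15.15
```

>>> apply_moves(
  steps=[0.05, 0, 0, 0, 0, 0, 0, 0, 0, 0, 0, 0, 0, 0],
)

```text
t: 15.32
tool_pos: [0.6661, -0.1274, 0.0526]
orientation: [1.839, 2.543, -0.002]
force: [3.8, -7.5, -3.7]
opening: 0.0005
gripper_force: 4.1
```

```bash
python3 - <<'E'
from h import *
go([-.004,-.142,.052])
E
```

```text
units [0.09 0.02 0.02] turn6 [ 0.01  0.03 -0.05]
stove tcp mm [  -4.5 -144.6   52.6] F [ 3.8 -7.5 -3.7] t 15.32
```

>>> apply_moves(
  steps=[-0.3, 0, 0, 0, 0, 0, 0, -0.6, 0, 0, 0, 0, 0, 0, -0.8, 0, -0.2, 0, 0, 0, 0, -0.8, 0, -0.6, 0, 0, 0, 0, -0.8, 0, -0.9, 0, 0, 0, 0, -0.5, 0, -1, 0, 0, 0, 0, 0, 0, -1, 0, 0, 0, 0, 0, 0, 0, 0, 0, 0, 0],
)

```text
t: 15.98
tool_pos: [0.7045, -0.2366, 0.1723]
orientation: [1.836, 2.536, 0.004]
force: [0.4, -0.1, 1.9]
opening: 0.0003
gripper_force: 0.0
```

```bash
python3 - <<'E'
from h import *
go([-.004,-.145,.052])
for k in ("wrist","top","scene"):
    c=eyes.calibration(k); a=save(k,"f"+k)
    for t in("lid_edge","catch_tip","lid_hinge","stove","mug","cartridge"):
        r=eyes.place_of(k,t); print(k,t,[(np.round(x["xy"]),round(x["conf"],2)) for x in r[:2]],np.round(proj(c,pts(S,0,0,0)[t])[0]) if t[0] in "ls" else "")
    print([(b,np.round(proj(c,pts(S,0,0,b)["catch_tip"])[0])) for b in(0,.3,.6,1.3)])
a=cv2.imread("pics/fwrist.png");
cv2.imwrite("pics/fw.png",cv2.resize(a[60:260,180:480],None,fx=2.6,fy=2.6,interpolation=2))
E
```

```text
units [ 3.87 -0.1   3.98] turn6 [ 0.08  0.07 -0.07]
stove tcp mm [  -2.9 -260.4  172.3] F [ 0.4 -0.1  1.9] t 15.98
wrist lid_edge [(array([318.,  21.]), 0.92), (array([323.,  45.]), 0.64)] [326.  18.]
wrist catch_tip [(array([321.,  47.]), 0.93)] 
wrist lid_hinge [] [ 323. -491.]
wrist stove [] [ 324. -110.]
wrist mug [] 
wrist cartridge [(array([153., 116.]), 0.91)] 
[(0, array([325.,  36.])), (0.3, array([325.,  50.])), (0.6, array([326.,  61.])), (1.3, array([326.,  77.]))]
top lid_edge [(array([389., 173.]), 0.95)] [386. 170.]
top catch_tip [] 
top lid_hinge [(array([300., 197.]), 0.57)] [297. 199.]
top stove [(array([338., 186.]), 0.91)] [340. 188.]
top mug [(array([246., 242.]), 0.95), (array([356., 237.]), 0.19)] 
top cartridge [(array([248., 243.]), 0.51)] 
[(0, array([384., 172.])), (0.3, array([388., 171.])), (0.6, array([391., 170.])), (1.3, array([397., 167.]))]
scene lid_edge [(array([237., 212.]), 0.96)] [238. 216.]
scene catch_tip [] 
scene lid_hinge [(array([348., 216.]), 0.74)] [347. 215.]
scene stove [(array([294., 236.]), 0.85)] [295. 239.]
scene mug [(array([408., 211.]), 0.7)] 
scene cartridge [(array([224., 191.]), 0.95), (array([406., 210.]), 0.57)] 
[(0, array([241., 229.])), (0.3, array([236., 228.])), (0.6, array([231., 227.])), (1.3, array([224., 222.]))]
```

View pics/fw.png

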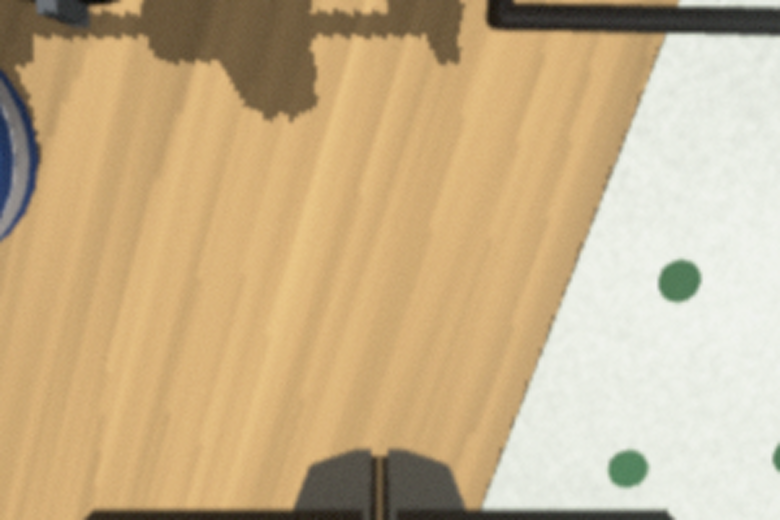

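```bash
python3 - <<'E'
import cv2
a=cv2.imread("pics/fwrist.png")
cv2.imwrite("pics/fw2.png",cv2.resize(a[0:90,240:400],None,fx=5,fy=5,interpolation=2))
E
```

```text
(no output)
```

View pics/fw2.png

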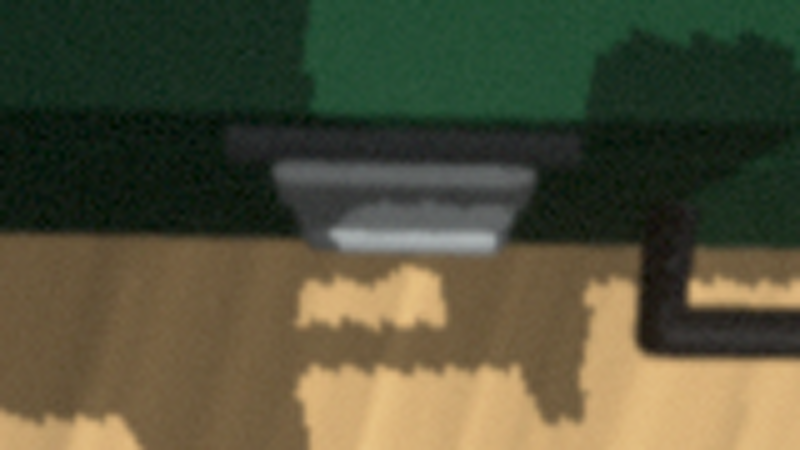

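```bash
python3 - <<'E'
from h import *
c=eyes.calibration("wrist")
for dy in(-.003,-.002,-.001):
  f=lambda x,y,z:np.round(proj(c,toW(S,[x-.004,y+dy,z]))[0],1)
  print(dy,"lid edge",f(0,-.125,.097),"base",f(0,-.125,.01),f(0,-.125,.0),"hinge corners",f(-.017,-.128,.087),f(.017,-.128,.087))
  for b in(0,.1,.2,.3):
    for R in(0,.003):
      y=-.128-.002*(R>0)*0-.036*np.sin(b)-R*np.cos(b); z=.087-.036*np.cos(b)
      print("  ",b,R,f(-.017,y,z),f(.017,y,z))
E
```

```text
-0.003 lid edge [324.5  26.2] base [324.7  52.5] [324.7  54.5] hinge corners [300.   35.2] [349.   34.9]
   0 0 [303.4  46.5] [345.8  46.3]
   0 0.003 [303.5  50.5] [345.7  50.3]
   0.1 0 [303.5  51.3] [345.7  51.1]
   0.1 0.003 [303.6  55.3] [345.7  55.1]
   0.2 0 [303.6  55.9] [345.7  55.8]
   0.2 0.003 [303.7  59.9] [345.7  59.7]
   0.3 0 [303.6  60.4] [345.8  60.2]
   0.3 0.003 [303.7  64.3] [345.7  64.1]
-0.002 lid edge [324.4  24.5] base [324.7  51.3] [324.7  53.4] hinge corners [300.   33.6] [349.1  33.4]
   0 0 [303.4  45.1] [345.8  44.9]
   0 0.003 [303.5  49.2] [345.8  49. ]
   0.1 0 [303.5  49.9] [345.8  49.7]
   0.1 0.003 [303.6  54. ] [345.7  53.8]
   0.2 0 [303.6  54.6] [345.7  54.4]
   0.2 0.003 [303.6  58.5] [345.7  58.4]
   0.3 0 [303.6  59.1] [345.8  58.9]
   0.3 0.003 [303.7  62.9] [345.7  62.7]
-0.001 lid edge [324.4  22.9] base [324.7  50.1] [324.7  52.3] hinge corners [299.9  32. ] [349.1  31.8]
   0 0 [303.4  43.7] [345.8  43.5]
   0 0.003 [303.5  47.8] [345.8  47.6]
   0.1 0 [303.5  48.6] [345.8  48.4]
   0.1 0.003 [303.6  52.6] [345.7  52.4]
   0.2 0 [303.5  53.2] [345.8  53.1]
   0.2 0.003 [303.6  57.2] [345.7  57. ]
   0.3 0 [303.5  57.7] [345.8  57.5]
   0.3 0.003 [303.6  61.6] [345.7  61.4]
```

The catch looks folded to within about 0.1 rad, but the finger's upper part may have stopped against the hinge barrel. I'll press again with a tilted tool so that only the fingertip touches.

>>> apply_moves(
  steps=[0, 0, 0, 0, 1, 0, 0, 0, 0, 0, 0, 1, 0, 0, 0, 0, 0, 0, 1, 0, 0, 0, 0, 0, 0, 0.5, 0, 0, 0, 0, 0, 0, 0, 0, 0],
)

```text
t: 17.45
tool_pos: [0.6999, -0.2364, 0.1603]
orientation: [-1.658, -2.284, -0.308]
force: [-1.6, 0.5, -1.1]
opening: 0.0006
gripper_force: 0.0
```

```bash
python3 - <<'E'
from h import *
go([-.004,-.19,.056]); go([-.004,-.145,.056])
E
```

```text
units [0.87 0.1  4.07] turn6 [-0.01 -3.55 -0.09]
stove tcp mm [  -7.1 -258.7  160.3] F [-1.6  0.5 -1.1] t 17.45
units [2.27 0.08 4.62] turn6 [-0.01 -3.55 -0.09]
stove tcp mm [  -7.1 -258.7  160.3] F [-1.6  0.5 -1.1] t 17.45
```

>>> apply_moves(
  steps=[0.1, 0.1, 0.7, 0, 0, 0, 0, 0.2, 0, 0.85, 0, 0, 0, 0, 0.2, 0, 0.85, 0, 0, 0, 0, 0.2, 0, 0.85, 0, 0, 0, 0, 0.17, 0, 0.82, 0, 0, 0, 0, 0.4, 0, 0.16, 0, 0, 0, 0, 0.4, 0, 0.16, 0, 0, 0, 0, 0.3, 0, 0.11, 0, 0, 0, 0, 0.2, 0, 0.08, 0, 0, 0, 0, 0.1, 0, 0.04, 0, 0, 0, 0, 0, 0, 0, 0, 0, 0, 0],
)

```text
t: 18.37
tool_pos: [0.669, -0.1249, 0.0597]
orientation: [-1.657, -2.295, -0.307]
force: [-0.1, -0.3, -0.2]
opening: 0.0004
gripper_force: 0.0
```

```bash
python3 - <<'E'
from h import *
go([-.004,-.138,.056])
E
```

```text
units [ 0.12 -0.1   0.18] turn6 [ 0.02 -3.48 -0.04]
stove tcp mm [  -1.  -143.2   59.7] F [-0.1 -0.3 -0.2] t 18.37
```

>>> apply_moves(
  steps=[0.06, -0.1, 0.08, 0, 0, 0, 0, 0.06, 0, 0.05, 0, 0, 0, 0, 0, 0, 0, 0, 0, 0, 0],
)

```text
t: 18.62
tool_pos: [0.6656, -0.1246, 0.0577]
orientation: [-1.662, -2.296, -0.307]
force: [2.2, -6.7, 3.0]
opening: 0.0003
gripper_force: 3.4
```

>>> apply_moves(
  steps=[0.06, 0, 0.02, 0, 0, 0, 0, 0, 0, 0, 0, 0, 0, 0],
)

```text
t: 18.78
tool_pos: [0.6655, -0.1243, 0.0578]
orientation: [-1.665, -2.297, -0.306]
force: [5.1, -10.6, 2.1]
opening: 0.0002
gripper_force: 6.0
```

```bash
python3 - <<'E'
from h import *
go([-.004,-.138,.056])
E
```

```text
units [0.09 0.   0.1 ] turn6 [ 0.04 -3.43 -0.07]
stove tcp mm [  -4.1 -141.5   57.8] F [  5.1 -10.6   2.1] t 18.78
```

>>> apply_moves(
  steps=[-0.3, 0, -0.1, 0, 0, 0, 0, -0.6, 0, -0.25, 0, 0, 0, 0, -0.8, 0, -0.4, 0, 0, 0, 0, -0.8, 0, -0.8, 0, 0, 0, 0, -0.6, 0, -0.9, 0, 0, 0, 0, -0.4, 0, -0.9, 0, 0, 0, 0, 0, 0, -0.9, 0, 0, 0, 0, 0, 0, -0.5, 0, 0, 0, 0, 0, 0, 0, 0, 0, 0, 0, 0, 0, 0, 0, 0, 0, 0, 0, 0, 0, 0, 0, 0, 0],
)

```text
t: 19.7
tool_pos: [0.7097, -0.2611, 0.1498]
orientation: [-1.656, -2.29, -0.307]
force: [0.9, -0.2, -0.2]
opening: 0.0004
gripper_force: 0.0
```

```bash
python3 - <<'E'
from h import *
go([-.004,-.145,.052])
c=eyes.calibration("wrist"); a=save("wrist","g")
cv2.imwrite("pics/gc.png",cv2.resize(a[0:240,160:480,::-1],None,fx=2.4,fy=2.4,interpolation=2))
for t in("catch_tip","lid_edge"): print(t,[np.round(x["xy"]) for x in eyes.place_of("wrist",t)[:1]])
f=lambda x,y,z:np.round(proj(c,toW(S,[x-.004,y-.0015,z]))[0],1)
print(f(0,-.125,.097),f(0,-.128,.087),f(0,-.130,.051),f(0,-.134,.053))
for k in("top","scene"):
    c=eyes.calibration(k); eyes.read_camera(k)
    for t in("lid_edge","lid_hinge","stove","mug","cartridge"): print(k,t,[np.round(x["xy"]) for x in eyes.place_of(k,t)[:1]])
E
```

```text
units [3.19 0.04 4.72] turn6 [-0.01 -3.52 -0.05]
stove tcp mm [  -5.7 -285.2  149.8] F [ 0.9 -0.2 -0.2] t 19.7
catch_tip [array([326.,  75.])]
lid_edge [array([326.,  41.])]
[325.5  39.6] [325.6  50.7] [325.6  75.5] [325.6  78.5]
top lid_edge [array([386., 170.])]
top lid_hinge [array([297., 197.])]
top stove [array([338., 183.])]
top mug [array([244., 244.])]
top cartridge [array([421., 228.])]
scene lid_edge [array([237., 214.])]
scene lid_hinge [array([347., 215.])]
scene stove [array([294., 239.])]
scene mug [array([410., 207.])]
scene cartridge [array([224., 194.])]
```

View pics/gc.png

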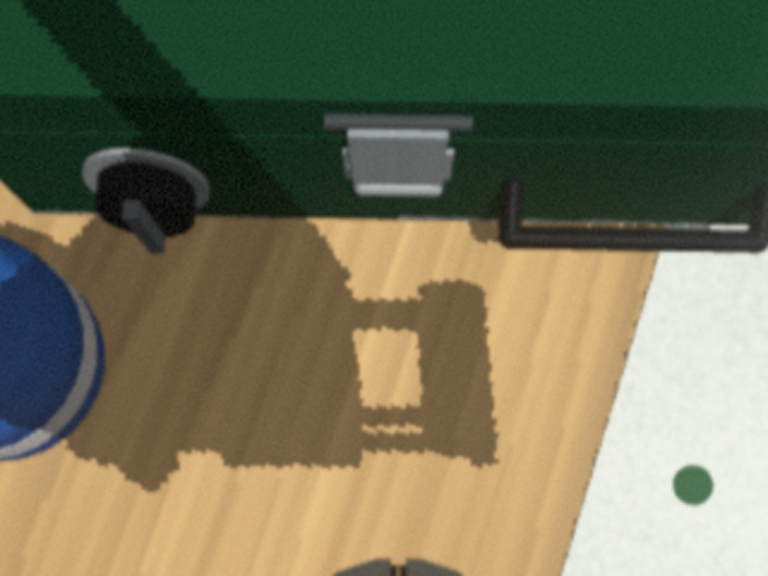

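The catch is flat against the front (crop 400,160), with its tip within 1 px of the position expected for flat. The lid is shut, the mug and cartridge haven't moved, and the gripper is clear.

```bash
python3 -c "
from plant import robot
print(robot.close_job())"
```

```text
the job is handed in; nothing more can be done
None
```

The stove is packed up and the job is handed in: the windscreen was folded flat first, then the lid shut steadily, then the catch pressed flat. The stove, mug and cartridge show no movement beyond a few mm of measuring error, and the arm finished clear after about 20 s of the 70 s allowed.

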